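Squeeze-test the bath feet and throw out the perished one

ROBOT

A 6-joint arm with a two-finger parallel gripper is mounted at the origin on the work surface. World frame = base frame: x ahead of the robot, y to its left, z up, the work surface at z = 0. Lengths are in m, angles in rad, forces in N, time in s.
With the tool pointing down it reaches from about 0.25 to 0.775 m from the base axis. Payload 4 kg.
Tool frame: the origin (TCP) lies midway between the tips of the shut fingers; the grasp point (between the pads) lies 19 mm behind it (robot.grasp_offset is the distance from the TCP to the grasp point, in m); z points along the fingers, y is the direction in which the jaws open and shut (so a half turn about z gives the same grasp; the last joint's range is limited). The gripper opens to 94 mm and grips with 3 to 60 N. Pads are 16 mm wide; open, the fingers measure 119 mm over their backs; the gripper's body (75 mm by 177 mm) begins 78 mm behind the grasp point.
Start: joints at [-1.283, 0.087, 1.371, -0, 1.684, -0.103], TCP at [0.21, -0.509, 0.171] pointing down, gripper open.
Joint ranges: [-3.1, 3.1], [-0.76, 2.03], [0.27, 2.55], [-1.08, 4.22], [0.17, 2.65], [-2.57, 2.57]. Speed limits (rad/s): [2.79, 2.79, 3.14, 3.14, 3.14, 3.14].

INTERFACE

Orientations are given as [roll, pitch, yaw] about the fixed x, y, z axes, in that order (R = Rz(yaw) Ry(pitch) Rx(roll)).
In Python, from bench import status, viewer, order, robot gives the robot as it stands. The module is installed in compiled form; this text tells all that it offers.
- The arm moves only by the tool move_arm, never from a script. Its argument "targets" is a list of rows, each a list of 3 entries, a list of its own where there are three numbers: the shift along the tool's x, y, z in mm, then the turn, a rotation vector about the tool's x, y, z in degrees, then the opening, from -1 (shut) to 1 (fully open). A call has 1 to 20 rows; each row is the pose to reach, as a shift and turn from the pose commanded when the call began, along the tool's axes at that moment; what a row does not reach only later rows make up. A row lasts 1/8 s, in which the tool goes at most 62.5 mm and 10.7 degrees, less where a joint would pass 70% of its speed; a pose out of reach is approached as far as the arm can. A call with a gripper value outside its range is refused whole. The fingers move at their own pace and stop on an object; the grip force is fixed at half the most. Time passes only in rows, so rows that repeat a pose let the fingers close. It gives the time, the measured TCP pose, the force and the opening at its end, in the units of the state.
- status.get_obs(): the state, without advancing time (a new reading comes with each control period).
- viewer.snapshot(name): name is "scene" or "top" or "wrist"; returns the picture (480x640x3 uint8, red, green, blue); there is no depth.
- viewer.camera_model(name): a dict with "K" (3x3 intrinsics, pixels), "xyz" and "attitude" of the camera in the world; the wrist camera has in their place "T_tool_cam" (4x4, takes a point from camera to tool coordinates, whose origin is the TCP and whose axes are the flange's). Camera axes: x right, y up, looking along -z (the intrinsics and any distortion apply to the point x, -y, -z); pixel columns grow to the right and rows downward; lengths in m; the calibration is good to about 2 mm. A picture is of the moment at which its call begins: read the wrist's pose just before it. camera_model takes no time and is no camera call.
- order.close_job(): hands the job in, once; it reports no verdict.
The state is a dict: "time": time; "joint_positions": joint angles; "qvel": joint speeds; "joint_torque": joint torques, N m; "tool_pos": TCP position; "ee_rot": TCP orientation; "wrist_force": force on the tool from outside, world axes, zero at the start; "wrist_torque": the same for the moment, N m; "width": finger opening in m.
Only numpy, scipy, OpenCV 4.12 (cv2) and the standard library are available. Lean on these libraries where they do the work, as an engineer would, in place of code of your own. Each camera call takes 0.05 s, during which the arm holds its last target. There are 200 camera calls.

TASK

Squeeze-test the three rubber feet in the rack one after another, starting with the one on the robot's left and ending with the one on its right: push each straight down on its top by about 5 mm (never as much as 8 mm) and hold it there for half a second to feel how hard it pushes back. Then take the perished foot, the one that is clearly softer than the other two, and stand it upright and free in the shallow steel tray; leave the two sound feet in their recesses and do not disturb the beaker, the bottle or the spanner.

Things in the scene. Friction and masses are not known exactly. Their poses are not given: they have to be found in the camera images.
- rack: fixed aluminium rack plate 90 x 240 x 14 mm. Origin: centre of its underside; x across the row, away from the robot; y along the row to the robot's left; z up. Three round recesses 42 mm wide and 6 mm deep at y = +75 mm (left), 0 (middle) and -75 mm (right); their floor is 8 mm above the rack's underside. Yaw up to 20 degrees
- foot_a: rubber machine foot, one of three alike, about 150 g: steel flange 40 mm across, 7 mm thick; on it a black ribbed round rubber body 34 mm across, its flat top 40 mm above the underside. Origin: centre of the underside, z up. Flange in a recess of the rack; which foot is in which changes. Squeezed 5 mm, a sound foot pushes back with 13 to 16 N, the perished one with 5 to 6 N
- foot_b: rubber machine foot, one of three alike, about 150 g: steel flange 40 mm across, 7 mm thick; on it a black ribbed round rubber body 34 mm across, its flat top 40 mm above the underside. Origin: centre of the underside, z up. Flange in a recess of the rack; which foot is in which changes. Squeezed 5 mm, a sound foot pushes back with 13 to 16 N, the perished one with 5 to 6 N
- foot_c: rubber machine foot, one of three alike, about 150 g: steel flange 40 mm across, 7 mm thick; on it a black ribbed round rubber body 34 mm across, its flat top 40 mm above the underside. Origin: centre of the underside, z up. Flange in a recess of the rack; which foot is in which changes. Squeezed 5 mm, a sound foot pushes back with 13 to 16 N, the perished one with 5 to 6 N
- foot_a_cap (a joint): how far the rubber of foot_a is squeezed straight down by a push on its top, in m: 0 free, grows as its top sinks (top is then 40 mm minus this above its underside), end of travel 0.010; springs back when let go. The squeezable 34 mm part spans 19 to 40 mm above the underside, over a 27 mm neck; it is stiff sideways and can be gripped there
- foot_b_cap (a joint): how far the rubber of foot_b is squeezed straight down by a push on its top, in m: 0 free, grows as its top sinks (top is then 40 mm minus this above its underside), end of travel 0.010; springs back when let go. The squeezable 34 mm part spans 19 to 40 mm above the underside, over a 27 mm neck; it is stiff sideways and can be gripped there
- foot_c_cap (a joint): how far the rubber of foot_c is squeezed straight down by a push on its top, in m: 0 free, grows as its top sinks (top is then 40 mm minus this above its underside), end of travel 0.010; springs back when let go. The squeezable 34 mm part spans 19 to 40 mm above the underside, over a 27 mm neck; it is stiff sideways and can be gripped there
- tray_in (a point): centre of the inner floor of the fixed square steel tray, 170 x 170 mm outside, 162 x 162 mm inside, walls 4 mm thick, rim 20 mm above the bench; x and y run along its sides, z up
- beaker: bystander: empty glass beaker, 70 mm across, 90 mm high; origin: centre of its underside
- wash_bottle: bystander: clear plastic bottle, 60 mm across, 150 mm high; origin: centre of its underside
- spanner: bystander: steel spanner lying flat on the bench, under 200 mm long; origin: near its middle, on the underside
There are look-alikes about, which are no part of the job. What is shaped like the foot_a but red or white is not meant.

How it is judged:
By the outcome, as a careful person would: the job done as asked, in the order asked, and still so for the second after the job is handed in, with the robot touching nothing.
It also fails if it takes over 69 s, if anything falls off the work surface, if the arm or the gripper's body presses on something with over 40 N, if the wrist force passes 120 N, or if a joint passes its speed limit or range.

## Working session

There is one attempt and no reset: what is moved stays moved. The work goes in short steps, Python scripts to look and compute and a tool call to move; the robot and the scene stay as the last step left them, time stands still between calls to the robot, and variables do not carry over. Pictures are saved under pics/ and viewed, about 8 in all and at most 12, crops included, and the job is handed in when it is done.

Besides the shell and the picture viewer there is one more tool, called after ">>>" as a command line: name --argument value ..., lists and objects as JSON in quotes. move_arm: Moves the arm, as the interface text tells. Its arguments: {"type":"object","properties":{"targets":{"type":"array"}},"required":["targets"]}

```bash
mkdir -p pics; python3 - <<'E'
from bench import status, viewer
import cv2
print(status.get_obs())
for n in ("top","scene"):
    im=viewer.snapshot(n); cv2.imwrite(f"pics/{n}0.png",im[:,:,::-1]); print(n,viewer.camera_model(n))
print(viewer.camera_model("wrist"))
E
```

```text
{'time': 0.0, 'joint_positions': array([-1.28306215e+00,  8.79535433e-02,  1.37227047e+00,  3.06744204e-05,
        1.68360086e+00, -1.03094861e-01]), 'qvel': array([ 0.00159602, -0.00015741,  0.00032973,  0.00116522, -0.00075904,
       -0.00041655]), 'joint_torque': array([-1.29118296e-03, -3.40178096e+01, -3.02427399e+01,  7.14873383e-02,
        3.28594493e-02, -1.74272823e-04]), 'tool_pos': array([ 0.20935313, -0.50790959,  0.16939685]), 'ee_rot': array([-3.13937542e+00, -2.60047937e-04,  3.90832170e-01]), 'wrist_force': array([-0.47132943,  0.93044469,  0.11834781]), 'wrist_torque': array([-0.02009741,  0.03765637, -0.05092744]), 'width': 0.09378072369681605}
top {'K': array([[483.37621914,   0.        , 319.18672371],
       [  0.        , 483.37621914, 238.76100687],
       [  0.        ,   0.        ,   1.        ]]), 'xyz': array([ 0.49523746, -0.06973493,  1.19801294]), 'attitude': array([ 0.1004123 , -0.00518499, -1.57115173])}
scene {'K': array([[455.3911015 ,   0.        , 315.25427553],
       [  0.        , 455.3911015 , 238.76387389],
       [  0.        ,   0.        ,   1.        ]]), 'xyz': array([0.94370965, 0.58931844, 0.8751233 ]), 'attitude': array([ 0.74639434, -0.00726128,  2.69595602])}
{'K': array([[345.80296782,   0.        , 318.20027809],
       [  0.        , 345.80296782, 238.34203102],
       [  0.        ,   0.        ,   1.        ]]), 'T_tool_cam': array([[ 2.06665409e-04,  9.72382574e-01,  2.33392559e-01,
         6.74526793e-02],
       [ 9.99999977e-01, -1.87400916e-04, -1.04716362e-04,
        -1.10619931e-03],
       [-5.80863867e-05,  2.33392576e-01, -9.72382591e-01,
        -2.14020306e-01],
       [ 0.00000000e+00,  0.00000000e+00,  0.00000000e+00,
         1.00000000e+00]])}
```

View pics/top0.png

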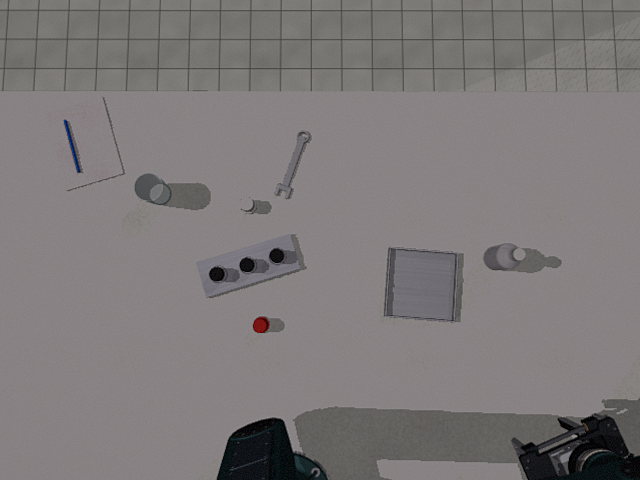

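View pics/scene0.png

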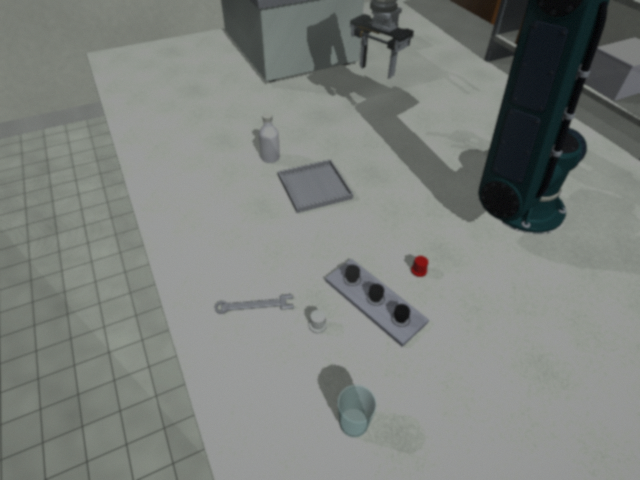

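The top view shows three black feet in the rack at about (217,274), (247,265) and (277,256), and the tray at about (424,285). The red look-alike at (261,325) and the white one at (248,205) are not meant. I'll enlarge the rack and tray to read them closely.

```bash
cat > h.py <<'E'
import numpy as np
from scipy.spatial.transform import Rotation as R
from bench import viewer,status
def plane(name,px,z,obs=None):
    m=viewer.camera_model(name)
    if name=="wrist":
        T=np.eye(4);T[:3,:3]=R.from_euler('xyz',obs['ee_rot']).as_matrix();T[:3,3]=obs['tool_pos'];T=T@m['T_tool_cam']
    else:
        T=np.eye(4);T[:3,:3]=R.from_euler('xyz',m['attitude']).as_matrix();T[:3,3]=m['xyz']
    p=np.array(px,float).reshape(-1,2);d=np.c_[p,np.ones(len(p))]@np.linalg.inv(m['K']).T*[1,-1,-1]@T[:3,:3].T
    return T[:3,3]+d*((np.reshape(z,(-1,1))-T[2,3])/d[:,2:])
def shift(obs,target):  # mm in tool axes
    return (R.from_euler('xyz',obs['ee_rot']).inv().apply(np.array(target)-obs['tool_pos'])*1000).round(1)
E
python3 - <<'E'
import cv2
from h import *
im=cv2.imread("pics/top0.png")
c=cv2.resize(im[225:305,190:310],None,fx=6.5,fy=6.5,interpolation=cv2.INTER_CUBIC)
cv2.imwrite("pics/crop0.png",c)
print("feet",plane("top",[(217,274),(247,265),(277,256)],.048).round(4))
print("tray",plane("top",[(389,248),(462,253),(460,321),(386,316)],.02).round(4))
print("rackcorners",plane("top",[(197,263),(292,235),(300,266),(208,297)],.014).round(4))
print("obst",plane("top",[(160,195),(507,257),(262,327),(248,207),(285,190)],.0).round(4))
E
```

```text
feet [[0.5271 0.1666 0.048 ]
 [0.5484 0.0958 0.048 ]
 [0.5698 0.0247 0.048 ]]
tray [[ 0.5912 -0.2467  0.02  ]
 [ 0.579  -0.4252  0.02  ]
 [ 0.4146 -0.4154  0.02  ]
 [ 0.4267 -0.237   0.02  ]]
rackcorners [[ 0.5549  0.223   0.014 ]
 [ 0.6238 -0.009   0.014 ]
 [ 0.5475 -0.0289  0.014 ]
 [ 0.4723  0.1943  0.014 ]]
obst [[ 0.7262  0.3235  0.    ]
 [ 0.5704 -0.543   0.    ]
 [ 0.3991  0.0639  0.    ]
 [ 0.6959  0.1024  0.    ]
 [ 0.7392  0.01    0.    ]]
```

View pics/crop0.png

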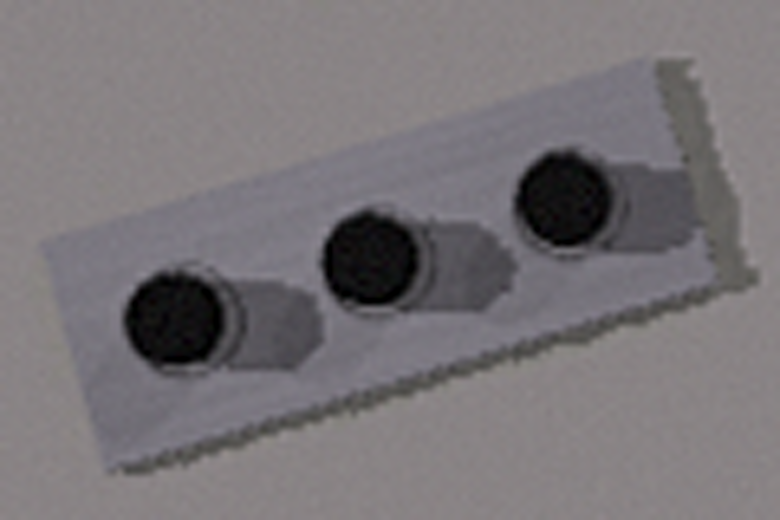

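The crop confirms three black feet seated in the rack, at full-frame pixels (216.9,274.2), (247.1,265.0) and (276.8,255.8). The rack yaw is about 16.7°. I'll go above the left foot with the gripper shut and the jaws turned across the row (tool yaw about 106.7°).

```bash
python3 - <<'E'
from h import *
o=status.get_obs()
print(shift(o,[.527,.167,.12]), 106.7-np.degrees(o['ee_rot'][2]))
E
```

```text
[ 550.8 -503.    50.6] 84.30769566297695
```

>>> move_arm --targets '[[[39,-36,0],[0,0,-6],-1],[[79,-72,0],[0,0,-12],-1],[[118,-108,0],[0,0,-18],-1],[[157,-144,0],[0,0,-24],-1],[[197,-180,0],[0,0,-30],-1],[[236,-216,0],[0,0,-36],-1],[[275,-251,0],[0,0,-42],-1],[[315,-287,10],[0,0,-48],-1],[[354,-323,20],[0,0,-54],-1],[[393,-359,30],[0,0,-60],-1],[[433,-395,40],[0,0,-66],-1],[[472,-431,50],[0,0,-72],-1],[[512,-467,50],[0,0,-78],-1],[[551,-503,50],[0,0,-84.3],-1],[[551,-503,50],[0,0,-84.3],-1],[[551,-503,50],[0,0,-84.3],-1]]'

```text
time: 2.1
tool_pos: [0.5268, 0.166, 0.1199]
ee_rot: [-3.14, 0.001, 1.862]
wrist_force: [-0.9, -0.1, 0.4]
width: 0.0002
```

```bash
python3 - <<'E'
from h import *
import cv2
o=status.get_obs(); print(o)
im=viewer.snapshot("wrist"); cv2.imwrite("pics/w1.png",im[:,:,::-1])
E
```

```text
{'time': 2.1, 'joint_positions': array([ 2.03037170e-01,  1.09091361e-01,  1.44734580e+00, -7.08114606e-04,
        1.58682943e+00, -8.79623295e-02]), 'qvel': array([-0.02521563, -0.02158564,  0.00958389,  0.00182579, -0.0018312 ,
        0.00043383]), 'joint_torque': array([ 6.72976468e-01, -3.40186429e+01, -2.99971837e+01,  1.27713731e-01,
       -1.23600712e-03, -3.17756776e-04]), 'tool_pos': array([0.52678978, 0.16596063, 0.11988337]), 'ee_rot': array([-3.13986299e+00,  5.58250823e-04,  1.86178555e+00]), 'wrist_force': array([-0.86315467, -0.10270642,  0.39272471]), 'wrist_torque': array([-0.03433221, -0.04087173, -0.02321264]), 'width': 0.00017150530773411544}
```

View pics/w1.png

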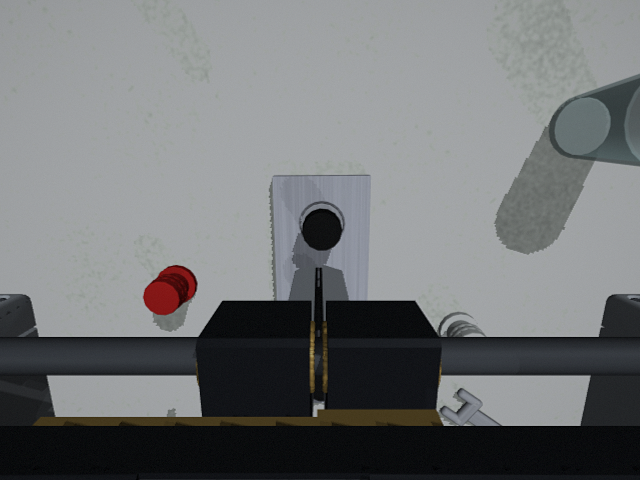

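The wrist view shows the left foot's black top centred at about (322,230). The rack's end edge runs from (273,176) to (369,176), so the tool yaw matches the row.

```bash
python3 - <<'E'
from h import *
o=status.get_obs()
p=plane("wrist",[(322,230)],.048,o)[0]
c=plane("wrist",[(272,176.5),(370,175.5)],.014,o)
rx=c[1]-c[0]; print(p,c, "len",np.linalg.norm(rx),"yaw",np.degrees(np.arctan2(rx[1],rx[0])))
print("rack end -> recess: ",(c.mean(0)))
print(shift(o,[p[0],p[1],.052]))
E
```

```text
[0.52784607 0.17308176 0.048     ] [[0.47204599 0.20092102 0.014     ]
 [0.55747536 0.22740306 0.014     ]] len 0.0894397952576208 yaw 17.222787617103858
rack end -> recess:  [0.51476067 0.21416204 0.014     ]
[ 7.   3.3 68.2]
```

>>> move_arm --targets '[[[4,2,25],[0,0,0],-1],[[4,2,50],[0,0,0],-1],[[4,2,64],[0,0,0],-1],[[4,2,67],[0,0,0],-1],[[4,2,67],[0,0,0],-1],[[4,2,67],[0,0,0],-1]]'

```text
time: 2.9
tool_pos: [0.529, 0.1708, 0.0548]
ee_rot: [3.139, 0.0, 1.862]
wrist_force: [-0.0, -0.2, -0.5]
width: 0.0004
```

```bash
python3 - <<'E'
from h import *
import cv2
o=status.get_obs(); print(o['tool_pos'],o['wrist_force'])
im=viewer.snapshot("wrist"); cv2.imwrite("pics/w2.png",cv2.resize(im[150:400,200:440,::-1],None,fx=2.4,fy=2.4))
E
```

```text
[0.52896602 0.17084688 0.05480769] [-0.00379858 -0.21929008 -0.45674197]
```

View pics/w2.png

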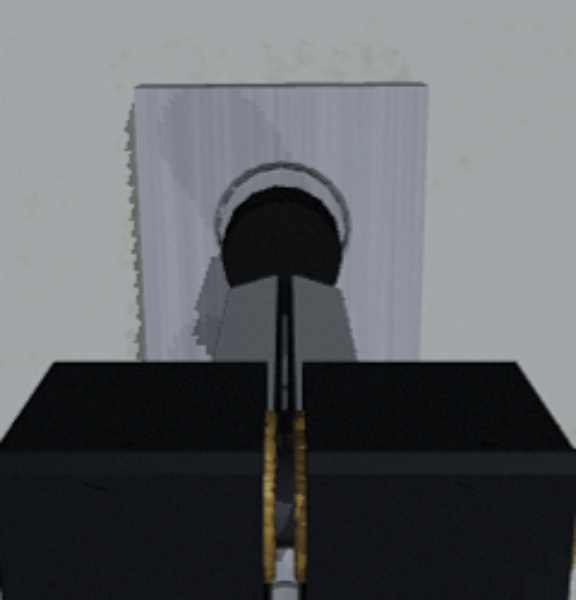

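Crop: the foot's top disc is widest near crop (282,257) and the fingertips' front edge is near crop y=275. I'll project the TCP and model circles to see how far off they are.

```bash
python3 - <<'E'
from h import *
import cv2
o=status.get_obs(); m=viewer.camera_model("wrist")
im=viewer.snapshot("wrist")[:,:,::-1].copy()
T=np.eye(4);T[:3,:3]=R.from_euler('xyz',o['ee_rot']).as_matrix();T[:3,3]=o['tool_pos']
C=m['T_tool_cam']
def proj(pt): # tool pts
    c=(np.asarray(pt)-C[:3,3])@C[:3,:3]; q=(c*[1,-1,-1])@m['K'].T; return q[:,:2]/q[:,2:]
print("tip fr/center/back",((proj([[8,0,0],[0,0,0],[-8,0,0]]*np.array(.001))-[200,150])*2.4).round())
# disc top detection: widest row
px=lambda u,v:(200+u/2.4,150+v/2.4)
print("disc center", shift(o,plane("wrist",[px(282,257)],.048,o)[0]))
c=plane("wrist",[px(135,85),px(428,84)],.014,o); print(c)
e=c.mean(0);yd=np.array([-np.sin(np.radians(17)),np.cos(np.radians(17))]);print("recess",e[:2]-.045*yd)
big=cv2.resize(im[215:290,240:400],None,fx=5,fy=5,interpolation=cv2.INTER_CUBIC)
big=np.clip(big.astype(float)*3,0,255).astype('uint8')
for d,col in ((0,(0,0,255)),(6,(0,255,0))):
    a=np.linspace(0,6.3,80); z=(o['tool_pos'][2]-.048)
    q=(proj(np.c_[d*.001+.017*np.cos(a),.017*np.sin(a),np.full(80,z)])-[240,215]+.5)*5
    cv2.polylines(big,[q.astype(int).reshape(-1,1,2)],True,col,1)
cv2.imwrite("pics/w3.png",big)
E
```

```text
tip fr/center/back [[283. 245.]
 [283. 273.]
 [283. 301.]]
disc center [ 2.5 -0.3  6.7]
[[0.47224406 0.20298898 0.014     ]
 [0.55758854 0.22889625 0.014     ]]
recess [0.52807303 0.1729089 ]
```

View pics/w3.png

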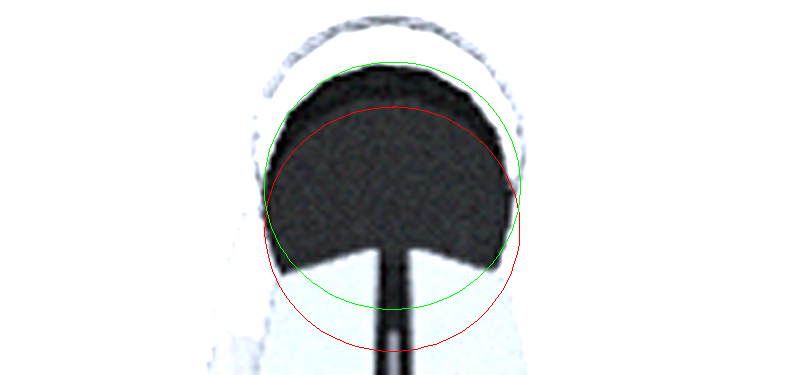

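Red is the disc as predicted under the TCP, and the real top rim sits about 1 mm further along +x, so it is well centred. I'll press in stages and watch the force.

>>> move_arm --targets '[[[1,0,4],[0,0,0],-1],[[1,0,7],[0,0,0],-1],[[1,0,9],[0,0,0],-1],[[1,0,9],[0,0,0],-1],[[1,0,9],[0,0,0],-1]]'

```text
time: 3.62
tool_pos: [0.5279, 0.1718, 0.0446]
ee_rot: [3.142, 0.0, 1.862]
wrist_force: [-0.2, 0.3, 0.6]
width: 0.0004
```

```bash
python3 - <<'E'
from h import *
for i in range(3):
    o=status.get_obs(); print(o['time'],o['tool_pos'],o['wrist_force'],np.degrees(o['ee_rot']))
E
```

```text
3.625 [0.52789139 0.17178255 0.04456992] [-0.21405094  0.29630517  0.58549221] [1.79996564e+02 5.66381945e-03 1.06692734e+02]
3.625 [0.52789139 0.17178255 0.04456992] [-0.21405094  0.29630517  0.58549221] [1.79996564e+02 5.66381945e-03 1.06692734e+02]
3.625 [0.52789139 0.17178255 0.04456992] [-0.21405094  0.29630517  0.58549221] [1.79996564e+02 5.66381945e-03 1.06692734e+02]
```

>>> move_arm --targets '[[[0,0,1],[0,0,0],-1],[[0,0,1],[0,0,0],-1],[[0,0,1],[0,0,0],-1]]'

```text
time: 4.0
tool_pos: [0.5279, 0.1718, 0.0436]
ee_rot: [3.142, 0.0, 1.862]
wrist_force: [-0.1, -0.6, 0.3]
width: 0.0001
```

```bash
python3 - <<'E'
from h import *
import cv2
o=status.get_obs(); print(o)
im=viewer.snapshot("wrist")[:,:,::-1]; b=cv2.resize(im[215:290,240:400],None,fx=5,fy=5,interpolation=cv2.INTER_CUBIC)
cv2.imwrite("pics/w4.png",np.clip(b.astype(float)*3,0,255).astype('uint8'))
o=status.get_obs(); print(o['tool_pos'],o['wrist_force'])
E
```

```text
{'time': 4.0, 'joint_positions': array([ 2.12500706e-01,  1.57527666e-01,  1.54796388e+00, -9.25500813e-05,
        1.43600358e+00, -7.87587127e-02]), 'qvel': array([ 0.00297514,  0.00119697, -0.00139625,  0.00092935, -0.00045975,
        0.00011919]), 'joint_torque': array([ 1.94418053e-04, -3.54184735e+01, -2.86798543e+01,  7.17719528e-02,
        2.26563698e-02, -6.45135742e-05]), 'tool_pos': array([0.52787428, 0.17175943, 0.04360037]), 'ee_rot': array([3.14150264e+00, 9.91010373e-05, 1.86206817e+00]), 'wrist_force': array([-0.10625437, -0.62316783,  0.3316116 ]), 'wrist_torque': array([-0.04250385, -0.07247724, -0.08023806]), 'width': 0.00012898297628331844}
[0.52785434 0.17178477 0.04358355] [ 0.56943644 -0.98487316 -0.30649429]
```

View pics/w4.png

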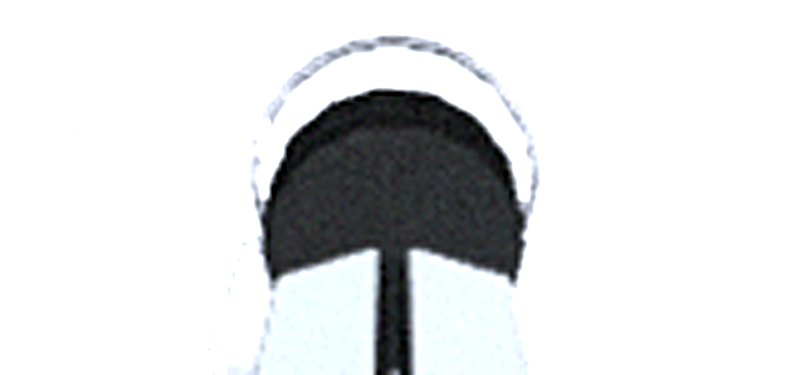

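There is no contact yet. The force is within noise, the rubber side band is unchanged, and the disc's size in the image also puts its top a few mm below the tip. I'll keep stepping.

>>> move_arm --targets '[[[0,0,1],[0,0,0],-1],[[0,0,1.5],[0,0,0],-1],[[0,0,1.5],[0,0,0],-1]]'

```text
time: 4.42
tool_pos: [0.5278, 0.1718, 0.042]
ee_rot: [-3.141, 0.0, 1.862]
wrist_force: [-1.2, -0.7, 0.2]
width: 0.0004
```

>>> move_arm --targets '[[[0,0,1],[0,0,0],-1],[[0,0,1],[0,0,0],-1]]'

```text
time: 4.68
tool_pos: [0.5278, 0.1717, 0.0409]
ee_rot: [-3.141, 0.0, 1.862]
wrist_force: [-0.5, 0.5, 0.2]
width: 0.0003
```

>>> move_arm --targets '[[[0,0,1],[0,0,0],-1],[[0,0,1],[0,0,0],-1]]'

```text
time: 4.92
tool_pos: [0.5277, 0.1717, 0.0399]
ee_rot: [-3.141, 0.0, 1.862]
wrist_force: [-0.8, -0.8, 0.3]
width: 0.0006
```

```bash
python3 - <<'E'
from h import *
import cv2
a=viewer.snapshot("wrist")[:,:,::-1]; b=viewer.snapshot("scene")[:,:,::-1]
x=cv2.resize(a[190:340,240:400],(400,375),interpolation=cv2.INTER_CUBIC)
y=cv2.resize(b[240:340,350:450],(400,400),interpolation=cv2.INTER_CUBIC)
out=np.zeros((400,800,3),np.uint8);out[:375,:400]=np.clip(x*2.5,0,255);out[:,400:]=np.clip(y*1.7,0,255)
cv2.imwrite("pics/w5.png",out)
E
```

```text
(no output)
```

View pics/w5.png

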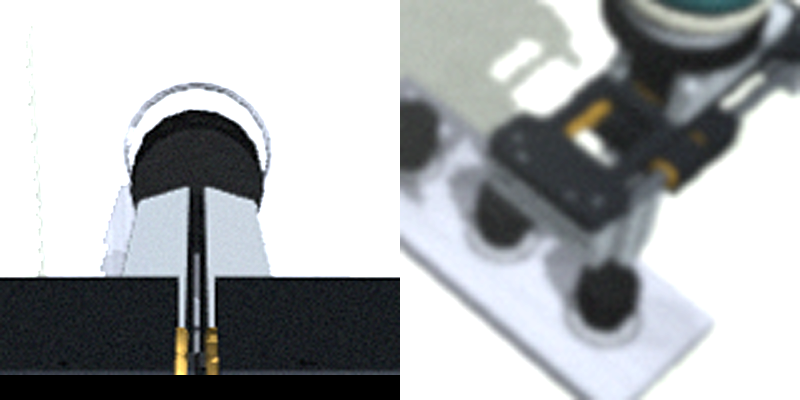

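```bash
cat >> h.py <<'E'
def proj(name,pts,obs=None):
    m=viewer.camera_model(name);T=np.eye(4)
    if name=="wrist":
        T[:3,:3]=R.from_euler('xyz',obs['ee_rot']).as_matrix();T[:3,3]=obs['tool_pos'];T=T@m['T_tool_cam']
    else: T[:3,:3]=R.from_euler('xyz',m['attitude']).as_matrix();T[:3,3]=m['xyz']
    q=((np.atleast_2d(pts)-T[:3,3])@T[:3,:3]*[1,-1,-1])@m['K'].T
    return q[:,:2]/q[:,2:]
E
python3 - <<'E'
from h import *
o=status.get_obs(); t=o['tool_pos']; M=R.from_euler('xyz',o['ee_rot'])
pts=t+M.apply(np.array([[0,0,0],[8,0,0],[-8,0,0],[0,0,-19],[-8,0,-19]])*.001)
s=proj("scene",pts); print("scene crop",((s-[350,240])*4+[400,0]).round())
w=proj("wrist",pts,o); print("wrist crop",((w-[240,190])*2.5).round())
print("scene foot top by plane .048", plane("scene",[(350+208/4,240+293/4)],.048), plane("scene",[(350+208/4,240+293/4)],.04))
print("wrist disc center z .048/.04", plane("wrist",[(240+197/2.5,190+178/2.5)],.048,o),plane("wrist",[(240+197/2.5,190+178/2.5)],.04,o))
E
```

```text
scene crop [[609. 288.]
 [620. 298.]
 [597. 279.]
 [614. 269.]
 [602. 259.]]
wrist crop [[195. 185.]
 [195. 155.]
 [195. 214.]
 [195. 209.]
 [195. 240.]]
scene foot top by plane .048 [[0.53364882 0.17802784 0.048     ]] [[0.52968268 0.17404981 0.04      ]]
wrist disc center z .048/.04 [[0.52711622 0.17595614 0.048     ]] [[0.52783228 0.17358237 0.04      ]]
```

>>> move_arm --targets '[[[0,0,1],[0,0,0],-1],[[0,0,1],[0,0,0],-1]]'

```text
time: 5.28
tool_pos: [0.5278, 0.1717, 0.039]
ee_rot: [-3.141, 0.0, 1.862]
wrist_force: [-1.0, 0.2, 0.1]
width: 0.0001
```

```bash
python3 - <<'E'
from h import *
import cv2
F=[]
for i in range(6):
    o=status.get_obs();F.append(o['wrist_force']); im=viewer.snapshot("wrist")
print(o['tool_pos'],np.mean(F,0),np.std(F,0))
cv2.imwrite("pics/w6.png",im[:,:,::-1])
g=im.mean(2)
for r in range(225,275,3):
    x=np.where(g[r,280:360]<70)[0]; print(r,(x.min()+280,x.max()+280) if len(x) else None)
E
```

```text
[0.52787479 0.17174144 0.03908822] [-0.18198403 -0.16755606  0.04761238] [0.51482358 0.38666605 0.4635402 ]
225 (np.int64(308), np.int64(328))
228 (np.int64(302), np.int64(332))
231 (np.int64(300), np.int64(337))
234 (np.int64(314), np.int64(321))
237 (np.int64(305), np.int64(330))
240 (np.int64(302), np.int64(343))
243 (np.int64(298), np.int64(337))
246 (np.int64(296), np.int64(347))
249 (np.int64(290), np.int64(346))
252 (np.int64(290), np.int64(347))
255 (np.int64(293), np.int64(347))
258 (np.int64(291), np.int64(346))
261 (np.int64(292), np.int64(345))
264 (np.int64(292), np.int64(345))
267 (np.int64(292), np.int64(344))
270 (np.int64(293), np.int64(344))
273 (np.int64(293), np.int64(343))
```

>>> move_arm --targets '[[[0,0,1],[0,0,0],-1],[[0,0,1.5],[0,0,0],-1],[[0,0,1.5],[0,0,0],-1]]'

```text
time: 5.95
tool_pos: [0.5278, 0.1717, 0.0375]
ee_rot: [-3.141, 0.0, 1.862]
wrist_force: [-0.6, 0.1, 0.4]
width: 0.0005
```

>>> move_arm --targets '[[[0,0,1],[0,0,0],-1],[[0,0,1.5],[0,0,0],-1],[[0,0,1.5],[0,0,0],-1]]'

```text
time: 6.32
tool_pos: [0.5278, 0.1717, 0.0359]
ee_rot: [-3.141, 0.0, 1.862]
wrist_force: [0.2, 0.2, 0.1]
width: 0.0003
```

```bash
python3 - <<'E'
from h import *
import cv2
F=[]
for i in range(4):
    o=status.get_obs();F.append(o['wrist_force']); a=viewer.snapshot("wrist")
print(o['tool_pos'],np.mean(F,0))
b=viewer.snapshot("scene")[:,:,::-1];a=a[:,:,::-1]
x=cv2.resize(a[190:340,240:400],(400,375),interpolation=cv2.INTER_CUBIC)
y=cv2.resize(b[270:340,365:435],(400,400),interpolation=cv2.INTER_CUBIC)
out=np.zeros((400,800,3),np.uint8);out[:375,:400]=np.clip(x*4.,0,255);out[:,400:]=np.clip(y*3.,0,255)
cv2.imwrite("pics/w7.png",out)
E
```

```text
[0.5278514  0.17177464 0.03605062] [-0.25721307  0.20629618  0.16914084]
```

View pics/w7.png

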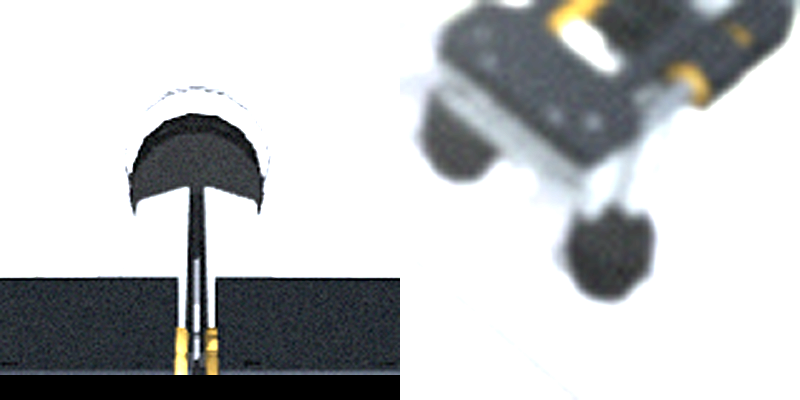

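```bash
python3 - <<'E'
from h import *
o=status.get_obs()
for z in (.036,.046,.056,.066,.076): print(z,shift(o,plane("wrist",[(318,264.5)],z,o)[0]),shift(o,plane("scene",[(400.9,307.1)],z)[0]))
print("foot disc centre now, h=.048,.044,.040:")
for z in (.048,.044,.04): print(shift(o,plane("scene",[(365+209/5.71,270+250/5.71)],z)[0]), shift(o,plane("wrist",[(240+198/2.5,190+190/2.5)],z,o)[0]),shift(o,plane("top",[(216.9,274.2)],z)[0]))
E
```

```text
0.036 [-0.5  0.   0.1] [-11.8 -10.6   0.1]
0.046 [ 2.7  0.  -9.9] [-8.3 -4.3 -9.9]
0.056 [  5.9   0.1 -19.9] [ -4.8   2.  -19.9]
0.066 [  9.1   0.1 -29.9] [ -1.3   8.3 -29.9]
0.076 [ 12.3   0.1 -39.9] [  2.1  14.6 -39.9]
foot disc centre now, h=.048,.044,.040:
[  4.7   9.  -11.9] [  2.4   0.8 -11.9] [ -4.4  -2.6 -11.9]
[ 3.3  6.5 -7.9] [ 1.1  0.8 -7.9] [-3.6 -2.3 -7.9]
[ 2.   4.1 -3.9] [-0.2  0.8 -3.9] [-2.9 -2.  -3.9]
```

The wrist and scene views together put the visible fingertip end well above the reported TCP, at about z 0.053. That explains the missing contact. I'll keep descending in small steps, guided by force.

>>> move_arm --targets '[[[0,0,1],[0,0,0],-1],[[0,0,1.5],[0,0,0],-1],[[0,0,1.5],[0,0,0],-1]]'

```text
time: 6.95
tool_pos: [0.5277, 0.1717, 0.0344]
ee_rot: [-3.141, 0.0, 1.862]
wrist_force: [0.1, 0.6, -1.3]
width: 0.0004
```

>>> move_arm --targets '[[[0,0,1],[0,0,0],-1],[[0,0,1.5],[0,0,0],-1],[[0,0,1.5],[0,0,0],-1]]'

```text
time: 7.32
tool_pos: [0.5278, 0.1717, 0.033]
ee_rot: [-3.141, 0.0, 1.862]
wrist_force: [-0.2, 0.1, 0.4]
width: 0.0003
```

>>> move_arm --targets '[[[0,0,1],[0,0,0],-1],[[0,0,1.5],[0,0,0],-1],[[0,0,1.5],[0,0,0],-1]]'

```text
time: 7.7
tool_pos: [0.5278, 0.1718, 0.0315]
ee_rot: [-3.141, 0.0, 1.862]
wrist_force: [0.3, -0.3, -0.1]
width: 0.0007
```

>>> move_arm --targets '[[[0,0,1],[0,0,0],-1],[[0,0,1.5],[0,0,0],-1],[[0,0,1.5],[0,0,0],-1]]'

```text
time: 8.07
tool_pos: [0.5278, 0.1717, 0.03]
ee_rot: [-3.141, 0.0, 1.862]
wrist_force: [-0.1, 0.5, 0.5]
width: 0.0002
```

```bash
cat > f.py <<'E'
from h import *
F=[];P=[]
for i in range(4):
    o=status.get_obs();F.append(o['wrist_force']);P.append(o['tool_pos']); viewer.snapshot("wrist")
print(o['time'],np.mean(P,0).round(4),"F",np.mean(F,0).round(2))
E
python3 f.py
```

```text
8.225 [0.5278 0.1718 0.03  ] F [0.02 0.66 0.06]
```

```bash
python3 - <<'E'
from h import *
import cv2
o=status.get_obs(); im=viewer.snapshot("wrist"); cv2.imwrite("pics/w8.png",im[:,:,::-1])
def width(f):
    g=cv2.imread(f,0).astype(float); best=[]
    for r in range(215,285):
        row=g[r]; c=320
        if f!="pics/w1.png": c=306
        L=c
        while L>250 and row[L]<60: L-=1
        l=L+(60-row[L])/(row[L+1]-row[L]) 
        c2=336 if f!="pics/w1.png" else 322
        Rr=c2
        while Rr<390 and row[Rr]<60: Rr+=1
        rr=Rr-1+(60-row[Rr-1])/(row[Rr]-row[Rr-1])
        best.append((rr-l,r,l,rr))
    best.sort(reverse=True); return [tuple(round(float(v),1) for v in b) for b in best[:6]]
for f,z in (("pics/w1.png",.1199),("pics/w6.png",.0391),("pics/w8.png",.030)):
    b=width(f); print(f,b)
    for w in (np.median([x[0] for x in b]),): print(" depth",345.8*34/w)
E
```

```text
pics/w1.png [(47.5, 258.0, 311.5, 359.0), (45.0, 257.0, 312.0, 357.0), (41.3, 229.0, 301.1, 342.3), (41.2, 230.0, 300.8, 342.1), (40.9, 231.0, 300.8, 341.7), (40.4, 232.0, 300.9, 341.3)]
 depth 285.02303030303034
pics/w6.png [(inf, 218.0, -inf, 250.0), (184.0, 223.0, 237.0, 421.0), (149.5, 219.0, 271.5, 421.0), (132.0, 221.0, 289.0, 421.0), (130.0, 234.0, 275.0, 405.0), (93.7, 231.0, 243.0, 336.7)]
 depth 83.53250444049733
pics/w8.png [(inf, 236.0, -inf, 266.0), (inf, 234.0, -inf, 336.2), (inf, 221.0, -inf, 307.3), (inf, 219.0, -inf, 307.3), (inf, 217.0, -inf, 307.0), (98.3, 240.0, 304.7, 403.0)]
 depth 0.0<stdin>:15: RuntimeWarning: divide by zero encountered in scalar divide
<stdin>:11: RuntimeWarning: divide by zero encountered in scalar divide
<stdin>:16: RuntimeWarning: invalid value encountered in scalar subtract
```

```bash
python3 - <<'E'
from h import *
import cv2
for f in ("pics/w6.png","pics/w8.png"):
    g=cv2.imread(f,0).astype(int)
    print(f)
    for r in (246,250,254,258,262,266,270): print(r,g[r,284:300],g[r,338:354])
    print("col 302",g[232:280:2,302], "col318", g[225:275:2,318])
E
```

```text
pics/w6.png
246 [130 131 132 133 121  88  97 119  93 125 123 114  63   0   2   9] [  9   3  58 127 125 125 123 102  78  67 106 144 145 145 143 145]
250 [140 140 132 132 117  91  66  90 129 122 101  15   2   8   4  10] [ 10   3   4   3  40 102 135 121  64  67 101 125 147 143 144 144]
254 [139 141 142 140 125 100  74 108 119  69   0   3  11  16  16  16] [ 16  16  15  10   2  44 107 124  71  65 107 129 147 144 145 143]
258 [141 141 142 145 138 124  98  56  55   6  11  15  14  18  14  17] [ 14  14  16  14  13  10  47  86  57  97 124 144 146 144 143 145]
262 [141 138 143 142 140 144 128  61  26   8  13  17  15  17  16  13] [ 16  16  13  12  16  13   6  56 118 129 141 143 146 143 143 145]
266 [143 141 129  88  89  90  98  84  14  15  14  17  15  13  18  15] [ 15  18  16  16  13  14   6  72 150 145 138 143 143 144 147 144]
270 [145 129  89  93  89  94  98  99  83   6  13  30  66  90  88  88] [ 86  90  84  59  15  10  54 123 145 142 138 143 151 144 145 144]
col 302 [124 126 126 125  42   4  10   8  18  13  13  16  16  13  13  17  16  14
  59  85  85  84  82  83] col318 [ 84 124 124 123 120  
[... 561 characters left out ...]
  15  15] [ 14  17  14  15  10   4  43 107 122  68  66 106 131 145 144 143]
262 [141 141 144 136 124  91  27  28   8  11  19  13  15  15  15  15] [ 16  14  14  17  15  13   8  33  67  54  94 115 143 144 144 143]
266 [140 141 141 140 143 128  60  32   6  17  13  16  14  15  15  15] [ 16  15  16  15  14  17  15   4  55 118 127 142 141 146 144 144]
270 [140 130  87  86  94  97  83  12  12  14  17  29  69  88  86  85] [ 88  89  84  61  16  15  11   8  70 146 143 138 142 143 145 143]
col 302 [ 54 126 125 127 127 100   0   6   7   8  16  11  15  14  17  15  15  17
  60  82  82  84  83  83] col318 [ 91  42 135 122 123 125  29   7  10   9  10  15  16  18  16  17  16  16
  17  14  16  12  12  10  14]
```

The disc's apparent growth matches a stationary, unsqueezed disc now above the nominal TCP, so the real tips sit well behind it. I'll check robot.grasp_offset and go on.

```bash
python3 -c "
from bench import robot
print([ (a,getattr(robot,a)) for a in dir(robot) if not a.startswith('_')])"
```

```text
[('IKError', <class 'bench.IKError'>), ('grasp_offset', 0.0188)]
```

>>> move_arm --targets '[[[0,0,1],[0,0,0],-1],[[0,0,1.5],[0,0,0],-1],[[0,0,1.5],[0,0,0],-1],[[0,0,1.5],[0,0,0],-1]]'

```text
time: 8.82
tool_pos: [0.5278, 0.1718, 0.0285]
ee_rot: [-3.142, 0.0, 1.862]
wrist_force: [-0.8, -0.2, 1.4]
width: 0.0004
```

>>> move_arm --targets '[[[0,0,1],[0,0,0],-1],[[0,0,1],[0,0,0],-1],[[0,0,1],[0,0,0],-1]]'

```text
time: 9.2
tool_pos: [0.5278, 0.1718, 0.0275]
ee_rot: [-3.142, 0.0, 1.862]
wrist_force: [-0.3, 0.3, 0.8]
width: 0.0005
```

```bash
python3 f.py
```

```text
9.35 [0.5279 0.1718 0.0276] F [-0.28  0.05  0.26]
```

>>> move_arm --targets '[[[0,0,1],[0,0,0],-1],[[0,0,1],[0,0,0],-1],[[0,0,1],[0,0,0],-1]]'

```text
time: 9.78
tool_pos: [0.5278, 0.1718, 0.0265]
ee_rot: [-3.141, 0.0, 1.862]
wrist_force: [0.6, 0.0, 0.0]
width: 0.0007
```

```bash
python3 f.py
```

```text
9.925 [0.5278 0.1718 0.0266] F [0.19 0.38 0.14]
```

>>> move_arm --targets '[[[0,0,1],[0,0,0],-1],[[0,0,1],[0,0,0],-1],[[0,0,1],[0,0,0],-1]]'

```text
time: 10.35
tool_pos: [0.5279, 0.1718, 0.0255]
ee_rot: [-3.142, 0.0, 1.862]
wrist_force: [-0.7, 0.7, -0.4]
width: 0.0004
```

```bash
python3 f.py
```

```text
10.5 [0.5279 0.1718 0.0255] F [-0.4  -0.16 -0.44]
```

```bash
python3 - <<'E'
from h import *
import cv2
a=viewer.snapshot("wrist")[:,:,::-1];b=viewer.snapshot("scene")[:,:,::-1]
x=cv2.resize(a[200:340,240:400],(400,350),interpolation=cv2.INTER_CUBIC)
y=cv2.resize(b[270:340,365:435],(400,400),interpolation=cv2.INTER_CUBIC)
gam=lambda i:(255*(i/255.)**.5).astype(np.uint8)
out=np.zeros((400,800,3),np.uint8);out[:350,:400]=gam(x);out[:,400:]=gam(y)
cv2.imwrite("pics/w9.png",out)
E
```

```text
(no output)
```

View pics/w9.png

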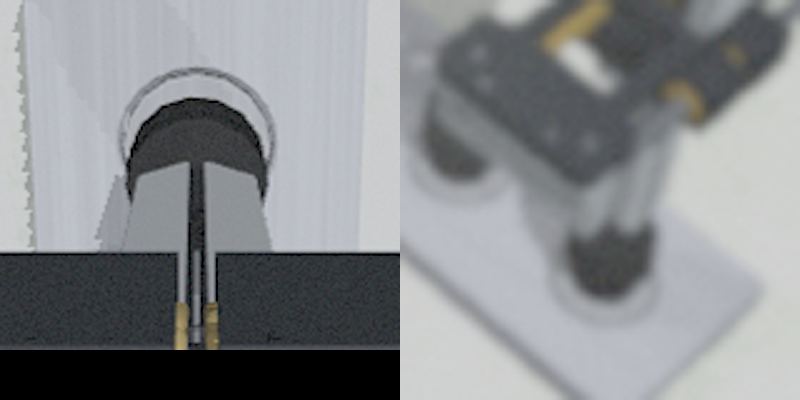

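```bash
python3 - <<'E'
from h import *
o=status.get_obs()
c=lambda p:((p-[365,270])*5.714+[400,0]).round()
C=np.array([.528,.173])
print("ring,top", c(proj("scene",[[*C,.014],[*C,.048],[*C,.027]])))
# front rim extents of cap bottom and top toward camera
d=np.array([.9437,.5893])-C;d/=np.linalg.norm(d)
print("front bottom cap rim / top near rim / far rim",c(proj("scene",[[*(C+.017*d),.027],[*(C+.017*d),.048],[*(C-.017*d),.048],[*(C+.021*d),.014]])))
M=R.from_euler('xyz',o['ee_rot']).as_matrix()
for zz in (-15,-20,-25,-30): print(zz,c(proj("scene",o['tool_pos']+np.array([[0,0,zz],[8,0,zz],[8,8,zz]])*.001@M.T)))
E
```

```text
ring,top [[604. 281.]
 [617. 232.]
 [609. 262.]]
front bottom cap rim / top near rim / far rim [[599. 298.]
 [607. 268.]
 [626. 196.]
 [592. 325.]]
-15 [[612. 240.]
 [629. 253.]
 [615. 265.]]
-20 [[614. 233.]
 [631. 246.]
 [617. 258.]]
-25 [[616. 225.]
 [633. 238.]
 [619. 250.]]
-30 [[618. 218.]
 [635. 231.]
 [621. 243.]]
```

The scene view clearly shows both fingers directly above the foot, with the tips roughly 25 mm behind the reported TCP and nearly touching. I'll continue in 1 mm steps.

>>> move_arm --targets '[[[0,0,1],[0,0,0],-1],[[0,0,1],[0,0,0],-1],[[0,0,1],[0,0,0],-1]]'

```text
time: 11.02
tool_pos: [0.5278, 0.1718, 0.0245]
ee_rot: [-3.142, 0.0, 1.862]
wrist_force: [0.9, 0.3, 0.7]
width: 0.0008
```

```bash
python3 f.py
```

```text
11.175 [0.5278 0.1718 0.0245] F [ 0.22 -0.01  0.31]
```

>>> move_arm --targets '[[[0,0,1],[0,0,0],-1],[[0,0,1],[0,0,0],-1],[[0,0,1],[0,0,0],-1]]'

```text
time: 11.6
tool_pos: [0.5278, 0.1718, 0.0235]
ee_rot: [-3.142, 0.0, 1.862]
wrist_force: [-0.7, -1.0, 1.0]
width: 0.0006
```

```bash
python3 f.py
```

```text
11.75 [0.5278 0.1718 0.0235] F [0.02 0.13 0.27]
```

>>> move_arm --targets '[[[0,0,1],[0,0,0],-1],[[0,0,1],[0,0,0],-1],[[0,0,1],[0,0,0],-1]]'

```text
time: 12.18
tool_pos: [0.5278, 0.1717, 0.0225]
ee_rot: [-3.142, 0.0, 1.862]
wrist_force: [-0.3, 0.2, -0.5]
width: 0.0006
```

```bash
python3 f.py
```

```text
12.325 [0.5278 0.1718 0.0226] F [ 0.33  0.09 -0.13]
```

>>> move_arm --targets '[[[0,0,1],[0,0,0],-1],[[0,0,1],[0,0,0],-1],[[0,0,1],[0,0,0],-1]]'

```text
time: 12.75
tool_pos: [0.5278, 0.1718, 0.0215]
ee_rot: [-3.142, 0.0, 1.862]
wrist_force: [0.1, -0.3, -0.2]
width: 0.0004
```

```bash
python3 f.py
```

```text
12.9 [0.5278 0.1718 0.0215] F [ 0.23 -0.31 -0.01]
```

```bash
cat > f.py <<'E'
from h import *
F=[];P=[]
for i in range(4):
    o=status.get_obs();F.append(o['wrist_force']);P.append(o['tool_pos']); im=viewer.snapshot("wrist")
P=np.mean(P,0)
g=im[262:268].mean((0,2)); x=np.arange(640.)
l=np.where(g[:306]>45)[0][-1]; r=336+np.where(g[336:]>45)[0][0]
l=l+(g[l]-45)/(g[l]-g[l+1]); r=r-(g[r]-45)/(g[r]-g[r-1])
d=345.8*34/(r-l); print(round(o['time'],2),P.round(4),"F",np.mean(F,0).round(2),"w",round(r-l,2),"ztop~",round(P[2]*1000+214-(d-15.7)/.972,1))
E
python3 f.py
```

```text
13.1 [0.5279 0.1718 0.0216] F [ 0.32 -0.15 -0.28] w 55.14 ztop~ 32.4
```

>>> move_arm --targets '[[[0,0,1],[0,0,0],-1],[[0,0,1],[0,0,0],-1],[[0,0,1],[0,0,0],-1]]'

```text
time: 13.52
tool_pos: [0.5278, 0.1718, 0.0205]
ee_rot: [-3.142, 0.0, 1.862]
wrist_force: [0.0, -0.4, -0.4]
width: 0.0006
```

```bash
python3 f.py
```

```text
13.68 [0.5278 0.1718 0.0206] F [-0.11  0.08 -0.09] w 55.07 ztop~ 31.1
```

>>> move_arm --targets '[[[0,0,1],[0,0,0],-1],[[0,0,1],[0,0,0],-1],[[0,0,1],[0,0,0],-1]]'

```text
time: 14.1
tool_pos: [0.5278, 0.1718, 0.0195]
ee_rot: [-3.142, 0.0, 1.862]
wrist_force: [-0.0, 0.1, 0.5]
width: 0.0005
```

```bash
python3 f.py
```

```text
14.25 [0.5278 0.1718 0.0195] F [-0.2  -0.27  0.21] w 55.02 ztop~ 29.9
```

```bash
python3 - <<'E'
from h import *
import cv2
a=cv2.imread("pics/scene0.png",0).astype(int); b=cv2.cvtColor(viewer.snapshot("scene"),cv2.COLOR_RGB2GRAY).astype(int)
cv2.imwrite("pics/scene_now.png",b)
for c in (397,400,403): print(c,a[300:332,c],b[300:332,c],sep="\n")
w=cv2.cvtColor(viewer.snapshot("wrist"),cv2.COLOR_RGB2GRAY).astype(int)
print("wrist col 318", w[220:275,318]); 
for r in (262,266,270): print(w[r,284:300],w[r,338:354])
o=status.get_obs();print(o['joint_torque'],o['joint_positions'])
E
```

```text
397
[111 101  91  78  63  45  30  24  24  23  23  23  22  20  19  19  17  16
  17  18  28  52  79  98 101  99 106 119 123 127 126 126]
[ 30  27  30  34  55  76  86  88  84  86  89  88  75  51  28  22  21  19
  19  22  28  57  89 111 113 111 120 132 138 140 143 143]
400
[124 123 115  91  57  32  23  21  20  21  21  24  22  23  20  19  17  18
  20  15  19  21  47  83 101 102  99 112 120 124 125 125]
[ 30  38  56  76  88  91  92  92  84  70  57  44  31  25  23  22  20  18
  19  21  17  25  54  92 114 114 113 122 135 139 138 139]
403
[127 124 117  98  62  35  25  21  22  21  20  22  18  22  22  18  20  19
  18  17  18  29  53  83  99 101 101 113 124 125 124 124]
[ 45  57  68  72  75  77  77  77  79  81  77  58  36  27  22  22  20  20
  17  19  21  33  61  92 114 115 114 127 138 141 140 139]
wrist col 318 [135 132 134 132 133 134 135 131  96  60  37  85 135 121 122 123 122 121
 123 124 116  21   7  12   7  10  12   8   7   8  15  14  14  16  15  18
  18  16  13  12  14  14  17  15  15  16  15  12   9  12  12  13   5  10
   8]
[142 136 110  90  68 109 113  38   0   4   6  13  16  17  15  17] [ 14  17  15  14  11   4   5  43 109 131 100  55  85 112 146 145]
[140 141 133 106  53  44   3   7  10  13  13  16  15  15  13  14] [ 17  17  15  16  18  12  15   7  56 104  56  71 113 133 143 144]
[141 139 137 138 115  42   7   5  15  17   9  32  65  91  89  86] [ 90  91  83  62  13  14  17  17   7  45 104 120 136 140 143 145]
[-6.19664661e-04 -3.57382393e+01 -2.81927454e+01  7.10612442e-02
  2.22133705e-02 -5.73345505e-05] [ 2.12523126e-01  1.76580536e-01  1.57621714e+00 -9.66038807e-05
  1.38874343e+00 -7.87976163e-02][ WARN:0@0.977] global loadsave.cpp:1063 imwrite_ Unsupported depth image for selected encoder is fallbacked to CV_8U.
```

The scene view shows the cap's lower edge unchanged (row 322 before and now), so the rubber is still free and the tip still above it. I'll continue.

>>> move_arm --targets '[[[0,0,1],[0,0,0],-1],[[0,0,1.5],[0,0,0],-1],[[0,0,1.5],[0,0,0],-1]]'

```text
time: 14.78
tool_pos: [0.5278, 0.1717, 0.018]
ee_rot: [-3.141, 0.0, 1.862]
wrist_force: [0.1, -0.2, -0.3]
width: 0.0006
```

>>> move_arm --targets '[[[0,0,1],[0,0,0],-1],[[0,0,1.5],[0,0,0],-1],[[0,0,1.5],[0,0,0],-1]]'

```text
time: 15.15
tool_pos: [0.5278, 0.1718, 0.0165]
ee_rot: [-3.141, 0.0, 1.862]
wrist_force: [0.0, -0.1, 0.3]
width: 0.0005
```

```bash
python3 f.py; python3 - <<'E'
from h import *
import cv2
b=cv2.cvtColor(viewer.snapshot("scene"),cv2.COLOR_RGB2GRAY)
for c in (397,400,403): print(c,b[304:326,c])
E
```

```text
15.3 [0.5278 0.1718 0.0165] F [0.15 0.38 0.36] w 55.06 ztop~ 27.0
397 [ 35  53  76  89  88  87  86  88  80  63  41  24  20  15  18  23  30  58
  89 111 113 111]
400 [ 76  86  91  93  87  76  66  51  39  25  22  20  22  20  19  21  19  24
  55  91 114 116]
403 [ 73  75  76  77  80  84  84  74  57  35  24  23  20  18  19  19  20  33
  61  92 113 111]
```

>>> move_arm --targets '[[[0,0,1],[0,0,0],-1],[[0,0,1.5],[0,0,0],-1],[[0,0,1.5],[0,0,0],-1]]'

```text
time: 15.78
tool_pos: [0.5278, 0.1717, 0.015]
ee_rot: [-3.141, 0.0, 1.862]
wrist_force: [-0.4, -0.7, -0.3]
width: 0.0008
```

>>> move_arm --targets '[[[0,0,1],[0,0,0],-1],[[0,0,1.5],[0,0,0],-1],[[0,0,1.5],[0,0,0],-1]]'

```text
time: 16.15
tool_pos: [0.5278, 0.1717, 0.0135]
ee_rot: [-3.142, 0.0, 1.862]
wrist_force: [0.6, 0.1, -0.1]
width: 0.0005
```

```bash
python3 f.py; python3 - <<'E'
from h import *
import cv2
b=cv2.cvtColor(viewer.snapshot("scene"),cv2.COLOR_RGB2GRAY)
for c in (397,400,403): print(c,b[304:326,c])
E
```

```text
16.3 [0.5278 0.1718 0.0135] F [0.24 0.18 0.3 ] w 54.97 ztop~ 23.6
397 [ 30  34  55  79  91  91  87  86  82  74  56  36  21  17  18  20  29  56
  90 110 114 110]
400 [ 60  77  87  91  89  83  74  59  47  34  28  21  20  20  22  17  17  25
  53  94 115 115]
403 [ 67  74  77  77  81  81  84  83  72  55  36  25  21  18  20  21  21  32
  61  93 112 112]
```

>>> move_arm --targets '[[[0,0,1],[0,0,0],-1],[[0,0,1.5],[0,0,0],-1],[[0,0,1.5],[0,0,0],-1]]'

```text
time: 16.77
tool_pos: [0.528, 0.1718, 0.0126]
ee_rot: [3.141, 0.0, 1.862]
wrist_force: [-1.7, 0.2, 4.0]
width: 0.0003
```

>>> move_arm --targets '[[[0,0,1],[0,0,0],-1],[[0,0,1.5],[0,0,0],-1],[[0,0,1.5],[0,0,0],-1]]'

```text
time: 17.15
tool_pos: [0.5281, 0.1718, 0.0115]
ee_rot: [3.141, 0.0, 1.862]
wrist_force: [-2.2, -0.4, 6.5]
width: 0.0005
```

```bash
python3 f.py; python3 - <<'E'
from h import *
import cv2
b=cv2.cvtColor(viewer.snapshot("scene"),cv2.COLOR_RGB2GRAY)
for c in (397,400,403): print(c,b[304:326,c])
E
```

```text
17.3 [0.5281 0.1718 0.0115] F [-1.85 -0.8   6.25] w 55.2 ztop~ 22.5
397 [ 31  33  45  67  85  91  90  89  88  86  74  52  28  19  20  22  31  57
  89 109 113 110]
400 [ 51  71  82  88  89  84  78  68  52  40  29  24  21  20  18  20  18  25
  51  86 111 113]
403 [ 67  74  76  76  79  84  85  84  80  67  46  27  22  21  20  18  22  33
  58  92 110 111]
```

Contact shows now: 6.3 N, with about 2 mm of compliance since contact. I'll press further towards 5 mm, then check by image that it really is the cap that moves.

>>> move_arm --targets '[[[0,0,1],[0,0,0],-1],[[0,0,2],[0,0,0],-1],[[0,0,2],[0,0,0],-1]]'

```text
time: 17.77
tool_pos: [0.5282, 0.1718, 0.0103]
ee_rot: [3.14, 0.0, 1.862]
wrist_force: [-4.0, -0.2, 9.0]
width: 0.0007
```

```bash
python3 f.py; python3 - <<'E'
from h import *
import cv2
w=viewer.snapshot("wrist")[:,:,::-1];b=viewer.snapshot("scene")[:,:,::-1]
cv2.imwrite("pics/sc_p.png",b)
g=cv2.cvtColor(b,cv2.COLOR_BGR2GRAY)
for c in (397,400,403): print(c,g[304:328,c])
print(status.get_obs()['wrist_torque'])
gam=lambda i:(255*(i/255.)**.5).astype(np.uint8)
x=cv2.resize(w[200:340,240:400],(400,350),interpolation=cv2.INTER_CUBIC)
y=cv2.resize(b[270:340,365:435],(400,400),interpolation=cv2.INTER_CUBIC)
out=np.zeros((400,800,3),np.uint8);out[:350,:400]=gam(x);out[:,400:]=gam(y)
cv2.imwrite("pics/w10.png",out)
E
```

```text
17.93 [0.5282 0.1719 0.0103] F [-3.47 -0.48  9.41] w 55.1 ztop~ 20.9
397 [ 31  30  37  58  84  93  93  90  88  85  79  63  41  25  20  21  32  56
  90 109 113 112 120 132]
400 [ 40  60  78  87  87  84  79  70  55  41  32  24  22  20  21  20  18  26
  50  87 111 114 111 124]
403 [ 66  73  75  76  80  82  85  87  86  77  54  33  23  19  20  20  19  33
  61  91 110 111 112 126]
[-0.17812061  0.57464137  0.02154012]
```

View pics/w10.png

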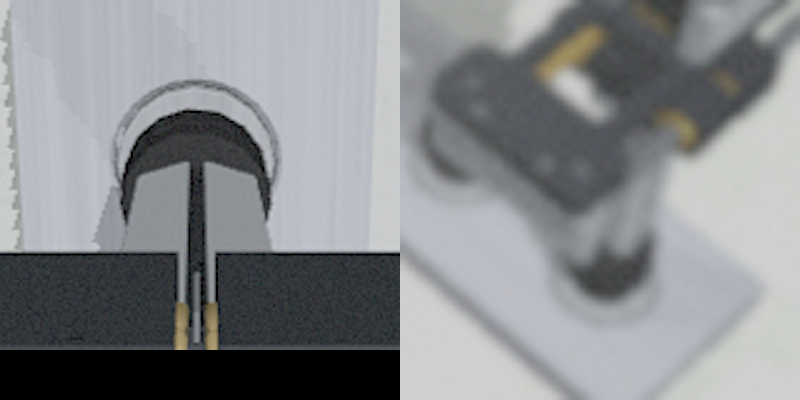

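```bash
python3 - <<'E'
from h import *
import cv2
o=status.get_obs(); M=R.from_euler('xyz',o['ee_rot']).as_matrix(); tx=M[:2,0];ty=M[:2,1]
w=cv2.cvtColor(viewer.snapshot("wrist"),cv2.COLOR_RGB2GRAY).astype(int)
print("col 312",w[228:268,312]); print("col 324",w[228:268,324])
C=np.array([.528,.173])
for dx in (-.003,0,.003):
  c=C+dx*tx
  q=lambda r,z:proj("wrist",[[*(c+r*tx),z]],o)[0,1].round(1)
  print(dx,"ring",q(.021,.014),"flange",q(.02,.015),"cap bot free/3.6",q(.017,.027),q(.017,.0234),"top rim free/3.6",q(.017,.048),q(.017,.0444))
  print("   width top free/3.6", *[np.ptp(proj("wrist",[[*(c+.017*ty),z],[*(c-.017*ty),z]],o)[:,0]).round(1) for z in (.048,.0444)], "rack width",np.ptp(proj("wrist",[[*(c+.045*ty+.03*tx),.014],[*(c-.045*ty+.03*tx),.014]],o)[:,0]).round(1), q(.03,.014))
print("rack row edges 204:",[int(v) for v in w[204,230:260]],[int(v) for v in w[204,380:402]])
for r in (276,280): print(r,w[r,280:300],w[r,338:356])
E
```

```text
col 312 [133 134 135 131  90  65  41  81 120 126 119 120 120 122 123 117  41   4
   8  11  13  10   5   7   5  11  15  15  16  12  17  11  17  14  16  13
  21  58  85  85]
col 324 [138 142 138 124  77  66  46  76 111 125 120 119 119 120 121 118  50   5
  10  10  10   6  12   5   7   9  15  16  12  15  13  15  12  11  14  12
  23  72  86  85]
-0.003 ring 236.3 flange 238.2 cap bot free/3.6 247.9 246.3 top rim free/3.6 258.1 256.2
   width top free/3.6 62.6 61.5 rack width 145.5 222.1
0 ring 231.6 flange 233.5 cap bot free/3.6 242.9 241.5 top rim free/3.6 252.7 250.9
   width top free/3.6 62.9 61.7 rack width 146.0 217.3
0.003 ring 226.9 flange 228.8 cap bot free/3.6 238.0 236.6 top rim free/3.6 247.2 245.5
   width top free/3.6 63.1 61.9 rack width 146.5 212.5
rack row edges 204: [162, 162, 161, 162, 162, 162, 162, 163, 163, 163, 162, 162, 149, 105, 125, 133, 132, 132, 133, 134, 129, 127, 132, 130, 128, 131, 132, 134, 133, 132] [142, 141, 141, 142, 138, 138, 143, 143, 143, 142, 139, 148, 163, 163, 161, 162, 163, 162, 162, 161, 162, 162]
276 [136 140 143 129  85  89  83  67  46   7  16  14  11  26  66  87  82  83
  83  84] [ 83  83  83  84  82  59  14  16   8  14  60 120 130 140 139 144 143 143]
280 [138 139 124  89  88  93  96  80  11  13  16  15  28  63  87  84  83  84
  83  83] [ 82  84  82  84  86  81  54  12  14  10  69 145 143 138 139 144 140 143]
```

The wrist view shows the fingers on the disc's centre. The disc's width (about 60 px) puts its top 3.8 mm lower than when free. Force rises at about 2.6 N/mm from contact at reported z≈0.0139, so the cap is being squeezed, 3.6 mm so far. I'll complete it to 5 mm and hold.

>>> move_arm --targets '[[[0,0,1],[0,0,0],-1],[[0,0,2],[0,0,0],-1],[[0,0,2],[0,0,0],-1],[[0,0,2],[0,0,0],-1],[[0,0,2],[0,0,0],-1],[[0,0,2],[0,0,0],-1]]'

```text
time: 18.88
tool_pos: [0.5283, 0.1719, 0.0092]
ee_rot: [3.14, 0.0, 1.862]
wrist_force: [-4.1, -1.2, 12.5]
width: 0.0004
```

```bash
python3 f.py; python3 - <<'E'
from h import *
import cv2
w=cv2.cvtColor(viewer.snapshot("wrist"),cv2.COLOR_RGB2GRAY).astype(int)
for r in (276,280,284): print(r,w[r,280:300],w[r,338:356])
print(w[228:268,312])
E
```

```text
19.02 [0.5283 0.1719 0.0092] F [-4.67 -1.05 13.03] w 55.07 ztop~ 19.7
276 [137 138 141 127  85  86  73  64  27   2  16  12  13  27  69  89  81  85
  82  81] [ 84  84  82  85  83  59  12  14  10  18  67 116 124 142 140 143 141 142]
280 [138 139 140 140 140 128  91  70  10  13  14  14  25  62  87  83  84  85
  83  85] [ 84  85  83  84  83  81  54  15  13   7  71 148 142 138 141 144 142 141]
284 [126  86  90  88  89  93  96  84  43   5  11  18  59  88  84  83  84  83
  82  82] [ 84  84  81  85  83  84  79  41   4  53 123 143 141 138 139 143 143 143]
[134 135 134 133 106  59  51  38  94 134 120 120 121 122 124 119  43   8
   5   6   9   8   4  12  11   9  14  15  17  13  15  16  13  15  12  17
  18  57  87  83]
```

Confirmed: the disc width stayed constant while the tool went down 1.1 mm, so the top is moving with the fingers. The left foot gives 13 N at about 4.5 mm. A last 0.5 mm and hold, then up and over to the middle foot.

>>> move_arm --targets '[[[0,0,0.7],[0,0,0],-1],[[0,0,0.7],[0,0,0],-1],[[0,0,0.7],[0,0,0],-1],[[0,0,0.7],[0,0,0],-1],[[0,0,0.7],[0,0,0],-1],[[0,0,0.7],[0,0,0],-1]]'

```text
time: 19.88
tool_pos: [0.5283, 0.1719, 0.0088]
ee_rot: [3.14, 0.0, 1.862]
wrist_force: [-5.6, -0.7, 14.1]
width: 0.0002
```

>>> move_arm --targets '[[[0,0,-10],[0,0,0],-1],[[0,0,-25],[0,0,0],-1],[[-25,0,-25],[0,0,0],-1],[[-50,0,-25],[0,0,0],-1],[[-74.5,0,-25],[0,0,0],-1],[[-74.5,0,-15],[0,0,0],-1],[[-74.5,0,-10],[0,0,0],-1],[[-74.5,0,-10],[0,0,0],-1],[[-74.5,0,-10],[0,0,0],-1]]'

```text
time: 21.0
tool_pos: [0.5491, 0.1012, 0.0158]
ee_rot: [-3.142, -0.0, 1.863]
wrist_force: [0.1, 0.3, 0.3]
width: 0.0006
```

```bash
python3 - <<'E'
from h import *
import cv2
o=status.get_obs(); print(o['time'],o['tool_pos'],o['wrist_force'])
w=cv2.cvtColor(viewer.snapshot("wrist"),cv2.COLOR_RGB2GRAY).astype(int); cv2.imwrite("pics/m.png",w)
print(w[226:268,312])
for r in (266,270,274): print(r,w[r,280:300],w[r,338:356])
E
```

```text
21.0 [0.54905536 0.10115338 0.01581159] [0.13410303 0.30640983 0.26997465]
[152 153 152 153 153 152 124  68  60  56 102 142 131 130 133 130 130 131
 131 108   2  11   8  11   7  11   9  13  15  15  18  19  16  20  16  18
  18  15  21  63  95  93]
266 [162 159 155 155 156 150 137 110  46  94 133  50   0   5   1  13  16  18
  16  16] [ 17  16  18  16  19  12  10   6  28  95 146 115  64  87 123 157 167 163]
270 [163 157 154 155 154 154 147 130 101  30  41   5   7  12  16  35  72  97
  96  94] [ 95  94  90  65  16  14  16  18  10  34  63  45  80 122 138 163 166 163]
274 [163 160 156 156 156 155 153 137  71  69  28   9  16  15  55 101  91  90
  89  92] [ 92  91  91  94  82  22  15  19  17   7  32  90 129 146 157 163 166 162][ WARN:0@1.170] global loadsave.cpp:1063 imwrite_ Unsupported depth image for selected encoder is fallbacked to CV_8U.
```

Left foot held at 4.9 mm with about 14 N, so it is sound. The middle foot is centred under the tip.

>>> move_arm --targets '[[[0,0,2],[0,0,0],-1],[[0,0,4.5],[0,0,0],-1],[[0,0,6.5],[0,0,0],-1],[[0,0,6.5],[0,0,0],-1],[[0,0,6.5],[0,0,0],-1]]'

```text
time: 21.68
tool_pos: [0.5497, 0.1007, 0.011]
ee_rot: [3.14, -0.0, 1.862]
wrist_force: [-2.1, 0.4, 6.8]
width: 0.0007
```

```bash
python3 f.py
```

```text
21.82 [0.5497 0.1007 0.011 ] F [-2.51  0.31  6.89] w 54.19 ztop~ 18.0
```

>>> move_arm --targets '[[[0,0,2],[0,0,0],-1],[[0,0,3.6],[0,0,0],-1],[[0,0,3.6],[0,0,0],-1],[[0,0,3.6],[0,0,0],-1],[[0,0,3.6],[0,0,0],-1],[[0,0,3.6],[0,0,0],-1],[[0,0,3.6],[0,0,0],-1],[[0,0,3.6],[0,0,0],-1]]'

```text
time: 22.88
tool_pos: [0.5499, 0.1007, 0.0088]
ee_rot: [3.14, 0.0, 1.862]
wrist_force: [-5.1, -0.7, 11.6]
width: 0.0007
```

```bash
python3 f.py
```

```text
23.02 [0.5499 0.1007 0.0088] F [-4.67 -0.11 12.16] w 54.22 ztop~ 15.9
```

>>> move_arm --targets '[[[0,0,-10],[0,0,0],-1],[[0,0,-25],[0,0,0],-1],[[-25,0,-25],[0,0,0],-1],[[-50,0,-25],[0,0,0],-1],[[-75,0,-25],[0,0,0],-1],[[-75,0,-15],[0,0,0],-1],[[-75,0,-10],[0,0,0],-1],[[-75,0,-10],[0,0,0],-1],[[-75,0,-10],[0,0,0],-1]]'

```text
time: 24.2
tool_pos: [0.5706, 0.0293, 0.0157]
ee_rot: [-3.141, -0.0, 1.863]
wrist_force: [-0.7, 0.7, -0.8]
width: 0.0002
```

```bash
python3 - <<'E'
from h import *
import cv2
o=status.get_obs(); print(o['time'],o['tool_pos'],o['wrist_force'])
w=cv2.cvtColor(viewer.snapshot("wrist"),cv2.COLOR_RGB2GRAY); cv2.imwrite("pics/r.png",w)
print(w[226:268,312])
for r in (266,270,274): print(r,w[r,280:300],w[r,338:356])
E
```

```text
24.2 [0.570596   0.02934254 0.01573998] [-0.71924862  0.71395434 -0.83487917]
[142 143 143 143 143 140 118  66  71  75  92 147 132 131 132 131 129 132
 136 128  16   8   6   9   7  11  11   8  12  15  18  16  17  14  13  16
  15  14  22  65  93  91]
266 [152 154 152 152 150 147 141 129 106  66 116 128  74   0   6   8   8  17
  17  15] [ 18  17  18  18  21  15  15   4   0  30  94 143 109  58  97 123 158 158]
270 [151 154 153 150 149 147 144 140 118  84  54  61   3   8  14  34  75  96
  95  95] [ 96  95  94  64  16  17  18  19  18   9  28  57  50  74 123 147 158 158]
274 [152 152 150 150 150 147 146 129  88  76  66  14   8  14  55 100  92  92
  90  91] [ 92  92  92  94  80  19  14  17  18  15   8  38  99 129 147 154 155 156]
```

Middle foot: about 12.2 N at about 4.7 mm, so it is sound too. Now the right foot.

>>> move_arm --targets '[[[0,0,2],[0,0,0],-1],[[0,0,4.5],[0,0,0],-1],[[0,0,5.5],[0,0,0],-1],[[0,0,5.5],[0,0,0],-1],[[0,0,5.5],[0,0,0],-1]]'

```text
time: 24.88
tool_pos: [0.5711, 0.0288, 0.0107]
ee_rot: [3.141, -0.0, 1.862]
wrist_force: [-0.1, 1.5, 2.3]
width: 0.0005
```

```bash
python3 f.py
```

```text
25.02 [0.5711 0.0288 0.0106] F [-0.14  1.45  3.  ] w 54.44 ztop~ 18.6
```

>>> move_arm --targets '[[[0,0,1.5],[0,0,0],-1],[[0,0,2.4],[0,0,0],-1],[[0,0,2.4],[0,0,0],-1],[[0,0,2.4],[0,0,0],-1],[[0,0,2.4],[0,0,0],-1],[[0,0,2.4],[0,0,0],-1],[[0,0,2.4],[0,0,0],-1],[[0,0,2.4],[0,0,0],-1]]'

```text
time: 26.08
tool_pos: [0.5711, 0.0287, 0.0084]
ee_rot: [3.141, 0.0, 1.862]
wrist_force: [-0.1, 1.3, 6.0]
width: 0.0006
```

```bash
python3 f.py
```

```text
26.23 [0.5711 0.0287 0.0084] F [-0.35  1.91  5.38] w 54.39 ztop~ 16.1
```

Right foot: 5.4 N at about 5.1 mm, clearly the perished one. I'll lift, open to about 60 mm, then straddle the cap. The real tips are about 34 mm behind the reported TCP, so the grip needs reported z≈-0.012, approached in steps.

>>> move_arm --targets '[[[0,0,-10],[0,0,0],-1],[[0,0,-25],[0,0,0],0.3],[[0,0,-25],[0,0,0],0.3],[[0,0,-25],[0,0,0],0.3],[[0,0,-25],[0,0,0],0.3],[[0,0,-25],[0,0,0],0.3]]'

```text
time: 27.02
tool_pos: [0.5704, 0.0286, 0.0323]
ee_rot: [-3.141, -0.0, 1.862]
wrist_force: [-0.5, -0.4, 0.5]
width: 0.0468
```

```bash
python3 - <<'E'
from h import *
import cv2
o=status.get_obs(); print(o['time'],o['tool_pos'],o['wrist_force'],o['width'])
w=viewer.snapshot("wrist"); cv2.imwrite("pics/open.png",w[:,:,::-1])
g=cv2.cvtColor(w,cv2.COLOR_RGB2GRAY)
for r in (250,262,266,270,280,290): print(r,np.where(g[r,240:400]<45)[0][[0,-1]]+240)
# finger end rows per column
for c in (270,276,282,290,346,354,360,366): print(c,g[250:300:3,c])
E
```

```text
27.025 [0.57037817 0.02855527 0.03232844] [-0.48793482 -0.36508748  0.51333167] 0.04683918568504538
250 [298 343]
262 [294 347]
266 [294 347]
270 [272 364]
280 [268 368]
290 [264 372]
270 [153 153 152 152 155 114  97  86  56  24  10   8  10   3   9  10   7]
276 [159 158 158 157 157 157 102 103  99  94  92  77  75  66  61  58 113]
282 [160 159 160 158 159 161 158 157 158 157 159 159 158 141 101 139 140]
290 [118 108 117 134 149 139 101 101 102 101 103 101 100 101 102 101 102]
346 [147 149  77  30  11  15  17  15  15  21  86 167 161 160 162 161 162]
354 [167 165 166 166 165 165 164 162 164 163 165 160 162 160 161 161 160]
360 [164 164 164 163 164 162 133 131 122 119 114 105 107 103 100  88 139]
366 [174 172 173 171 170 115  95  74  37  16   7   8   8   2   1   5   3]
```

>>> move_arm --targets '[[[0,1.5,5],[0,0,0],0.3],[[0,1.5,15],[0,0,0],0.3],[[0,1.5,15],[0,0,0],0.3],[[0,1.5,22],[0,0,0],0.3],[[0,1.5,28],[0,0,0],0.3],[[0,1.5,28],[0,0,0],0.3]]'

```text
time: 27.82
tool_pos: [0.5716, 0.029, 0.004]
ee_rot: [-3.14, -0.0, 1.862]
wrist_force: [0.7, 0.4, 0.2]
width: 0.0609
```

```bash
python3 - <<'E'
from h import *
F=[]
for i in range(3):
    o=status.get_obs();F.append(o['wrist_force']);w=viewer.snapshot("wrist")
print(o['time'],o['tool_pos'],np.mean(F,0),o['width'])
E
```

```text
27.925 [0.5722416  0.02897227 0.0048439 ] [ 0.20156677 -0.07083409 -0.203617  ] 0.06123086181397952
```

>>> move_arm --targets '[[[0,0,4],[0,0,0],0.3],[[0,0,8],[0,0,0],0.3],[[0,0,10],[0,0,0],0.3],[[0,0,10],[0,0,0],0.3]]'

```text
time: 28.48
tool_pos: [0.5719, 0.029, -0.0055]
ee_rot: [-3.141, -0.0, 1.862]
wrist_force: [-0.0, 0.1, 0.0]
width: 0.0606
```

>>> move_arm --targets '[[[0,0,3],[0,0,0],0.3],[[0,0,5],[0,0,0],0.3],[[0,0,5],[0,0,0],0.3]]'

```text
time: 28.85
tool_pos: [0.572, 0.029, -0.0104]
ee_rot: [-3.141, -0.0, 1.862]
wrist_force: [0.0, 0.5, -0.7]
width: 0.061
```

```bash
python3 - <<'E'
from h import *
F=[]
for i in range(3):
    o=status.get_obs();F.append(o['wrist_force']);w=viewer.snapshot("wrist")
print(o['time'],o['tool_pos'],np.mean(F,0),o['width'])
E
```

```text
28.95 [ 0.57220088  0.02898752 -0.01016858] [ 0.0332447  -0.20135128 -0.07325895] 0.061090312479035486
```

>>> move_arm --targets '[[[0,0,0],[0,0,0],-0.2],[[0,0,0],[0,0,0],-0.4],[[0,0,0],[0,0,0],-1],[[0,0,0],[0,0,0],-1],[[0,0,0],[0,0,0],-1],[[0,0,0],[0,0,0],-1],[[0,0,0],[0,0,0],-1],[[0,0,0],[0,0,0],-1]]'

```text
time: 30.0
tool_pos: [0.5722, 0.029, -0.0101]
ee_rot: [3.142, 0.0, 1.862]
wrist_force: [0.7, 0.2, 0.6]
width: 0.0336
```

Gripped: opening 33.6 mm on the 34 mm cap. Lifting.

>>> move_arm --targets '[[[0,0,-3],[0,0,0],-1],[[0,0,-8],[0,0,0],-1],[[0,0,-20],[0,0,0],-1],[[0,0,-45],[0,0,0],-1],[[0,0,-70],[0,0,0],-1],[[0,0,-70],[0,0,0],-1],[[0,0,-70],[0,0,0],-1]]'

```text
time: 30.88
tool_pos: [0.5717, 0.029, 0.0593]
ee_rot: [-3.141, -0.0, 1.862]
wrist_force: [0.0, -0.0, -1.8]
width: 0.0337
```

```bash
python3 - <<'E'
from h import *
import cv2
F=[]
for i in range(4):
    o=status.get_obs();F.append(o['wrist_force']);w=viewer.snapshot("wrist")
s=viewer.snapshot("top"); 
print(o['time'],o['tool_pos'],np.mean(F,0),o['width'])
cv2.imwrite("pics/wl.png",w[:,:,::-1]);cv2.imwrite("pics/tl.png",s[:,:,::-1])
print(plane("top",[(389,248),(462,253),(460,321),(386,316)],.02).mean(0))
c=plane("top",[(389,248),(462,253),(460,321),(386,316)],.02).mean(0)
print("shift to tray",shift(o,[c[0],c[1],o['tool_pos'][2]]))
E
```

```text
31.025 [0.57114134 0.02905037 0.05827669] [-0.24614532  0.18071912 -1.68575041] 0.03312118713982536
[ 0.50288209 -0.3310726   0.02      ]
shift to tray [-3.253e+02 -1.688e+02  2.000e-01]
```

Weight reads 1.7 N, so the foot is held. Moving over the tray.

>>> move_arm --targets '[[[-15,-8,0],[0,0,0],-1],[[-45,-23,0],[0,0,0],-1],[[-80,-41,0],[0,0,0],-1],[[-115,-59,0],[0,0,0],-1],[[-150,-78,0],[0,0,0],-1],[[-185,-96,0],[0,0,0],-1],[[-220,-114,0],[0,0,0],-1],[[-255,-132,0],[0,0,0],-1],[[-285,-147,0],[0,0,0],-1],[[-308,-159,0],[0,0,0],-1],[[-321,-166,0],[0,0,0],-1],[[-321,-166,0],[0,0,0],-1],[[-321,-166,15],[0,0,0],-1],[[-321,-166,35],[0,0,0],-1],[[-321,-166,50],[0,0,0],-1],[[-321,-166,60],[0,0,0],-1],[[-321,-166,60],[0,0,0],-1],[[-321,-166,60],[0,0,0],-1]]'

```text
time: 33.38
tool_pos: [0.5059, -0.3265, 0.0006]
ee_rot: [3.141, 0.001, 1.862]
wrist_force: [0.3, -0.4, -0.9]
width: 0.0333
```

```bash
cat > q.py <<'E'
from h import *
F=[]
for i in range(3):
    o=status.get_obs();F.append(o['wrist_force']);w=viewer.snapshot("wrist")
print(o['time'],o['tool_pos'].round(4),o['ee_rot'].round(3),np.mean(F,0).round(2),o['width'])
E
python3 q.py
```

```text
33.475 [ 0.5061 -0.3266  0.0009] [3.141e+00 2.000e-03 1.862e+00] [ 0.12 -0.18 -1.24] 0.03338920796449678
```

>>> move_arm --targets '[[[0,0,4],[0,0,0],-1],[[0,0,8],[0,0,0],-1],[[0,0,11],[0,0,0],-1],[[0,0,11],[0,0,0],-1]]'

```text
time: 34.02
tool_pos: [0.5051, -0.3259, -0.0117]
ee_rot: [-3.141, -0.001, 1.862]
wrist_force: [-1.1, -0.6, -3.1]
width: 0.0334
```

>>> move_arm --targets '[[[0,0,1.5],[0,0,0],-1],[[0,0,2],[0,0,0],-1],[[0,0,2],[0,0,0],-1]]'

```text
time: 34.4
tool_pos: [0.5054, -0.3262, -0.0131]
ee_rot: [-3.142, 0.0, 1.862]
wrist_force: [0.0, 0.0, -0.9]
width: 0.0331
```

```bash
python3 q.py
```

```text
34.5 [ 0.5055 -0.3262 -0.013 ] [3.141 0.    1.862] [ 0.27  0.22 -1.22] 0.03340968861670904
```

Underside at about z 0.005. Small steps to touch.

>>> move_arm --targets '[[[0,0,1],[0,0,0],-1],[[0,0,1],[0,0,0],-1]]'

```text
time: 34.8
tool_pos: [0.5055, -0.3263, -0.0139]
ee_rot: [3.141, 0.0, 1.862]
wrist_force: [-0.4, 0.1, -1.0]
width: 0.0331
```

>>> move_arm --targets '[[[0,0,1],[0,0,0],-1],[[0,0,1],[0,0,0],-1]]'

```text
time: 35.05
tool_pos: [0.5055, -0.3263, -0.0147]
ee_rot: [3.141, 0.001, 1.862]
wrist_force: [-0.5, 0.7, 0.8]
width: 0.0335
```

>>> move_arm --targets '[[[0,0,1],[0,0,0],-1],[[0,0,1],[0,0,0],-1]]'

```text
time: 35.3
tool_pos: [0.5055, -0.3263, -0.0158]
ee_rot: [3.141, 0.0, 1.862]
wrist_force: [-1.6, 0.4, 2.6]
width: 0.0333
```

```bash
python3 q.py
```

```text
35.4 [ 0.5055 -0.3263 -0.0158] [3.141 0.    1.862] [-0.99  0.34  1.98] 0.03343018920907672
```

Touched down (force went from -1.2 to +2 N). I'll release gently and lift away.

>>> move_arm --targets '[[[0,0,-0.7],[0,0,0],-1],[[0,0,-0.7],[0,0,0],-0.2],[[0,0,-0.7],[0,0,0],0],[[0,0,-0.7],[0,0,0],0.2],[[0,0,-0.7],[0,0,0],0.3],[[0,0,-0.7],[0,0,0],0.3],[[0,0,-0.7],[0,0,0],0.3]]'

```text
time: 36.33
tool_pos: [0.5054, -0.3262, -0.0154]
ee_rot: [3.142, 0.0, 1.862]
wrist_force: [-0.5, -0.7, 1.1]
width: 0.0613
```

>>> move_arm --targets '[[[0,0,-5],[0,0,0],0.3],[[0,0,-15],[0,0,0],0.3],[[0,0,-35],[0,0,0],0.3],[[0,0,-70],[0,0,0],0.3],[[0,0,-110],[0,0,0],0.3],[[0,0,-150],[0,0,0],0.3],[[100,-60,-150],[0,0,0],0.3],[[150,-90,-150],[0,0,0],0.3],[[200,-120,-150],[0,0,0],0.3],[[200,-120,-150],[0,0,0],0.3]]'

```text
time: 37.58
tool_pos: [0.3315, -0.1677, 0.1355]
ee_rot: [3.14, 0.001, 1.862]
wrist_force: [-0.2, -0.0, 0.7]
width: 0.0608
```

```bash
python3 q.py; python3 - <<'E'
from h import *
import cv2
s=viewer.snapshot("scene")[:,:,::-1];t=viewer.snapshot("top")[:,:,::-1]
out=np.zeros((600,800,3),np.uint8)
out[:300,:400]=cv2.resize(s,(400,300));out[:300,400:]=cv2.resize(t,(400,300))
out[300:,:400]=cv2.resize(s[140:335,240:500],(400,300),interpolation=cv2.INTER_CUBIC);out[300:,400:]=cv2.resize(t[190:378,190:440],(400,300),interpolation=cv2.INTER_CUBIC)
cv2.imwrite("pics/end.png",out)
E
```

```text
37.675 [ 0.3309 -0.1669  0.1356] [3.140e+00 2.000e-03 1.863e+00] [-0.89  1.25  0.29] 0.06103955577908402
```

View pics/end.png

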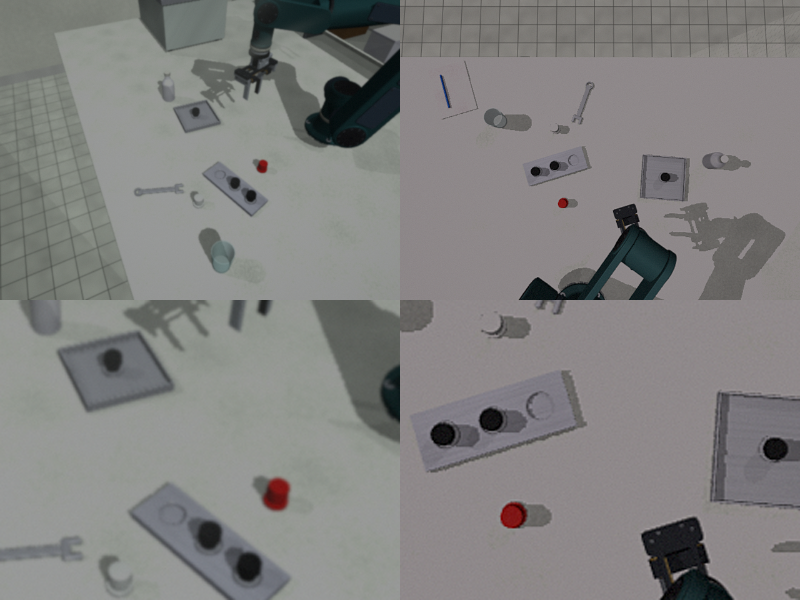

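The foot stands upright near the tray's centre, the right recess is empty and the other two feet are seated. The beaker, bottle and spanner look unmoved, and the robot is clear. Handing in.

```bash
python3 -c "
from bench import order
print(order.close_job())"
```

```text
the job is handed in; nothing more can be done
None
```

I squeeze-tested the three feet left, middle, right, found the right one perished, and stood it in the tray. I handed the job in at about 38 s of the 69 s allowed.

| Foot | Squeeze held | Force | Result |
|---|---|---|---|
| Left | about 4.9 mm | about 14 N | sound |
| Middle | about 4.7 mm | about 12.2 N | sound (slightly under the stated 13–16 N, at just under 5 mm) |
| Right | about 5.1 mm | about 5.4 N | perished |

- **Last checks:** In the final pictures the foot stands upright near the tray's centre. The other two are in their recesses, the bystanders look unmoved, and the arm is clear of everything.
- **Fingertip disagreement:** The tips first touched the rubber with the reported TCP at z≈0.0137 m, not the expected 0.048 m. They seem to sit about 34 mm behind the reported TCP, and I found no cause for this. I therefore measured each squeeze from the force onset rather than from the nominal height. Each depth is uncertain by about half a millimetre.
- **Conflicting image check:** On the left foot, one edge in the scene camera did not move during the squeeze. The disc width in the wrist camera and the force slope (about 2.6–3 N/mm) both showed the cap sinking, so I went by those.

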